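# Refit the push-and-hold knob of the ultraviolet viewing box

### The arm

A 7-joint arm with a two-finger parallel gripper is mounted at the origin on the work surface; the furniture and walls round the work are solid. World frame = base frame: x ahead of the robot, y to its left, z up, the work surface at z = 0. Lengths are in m, angles in rad, forces in N, time in s.
With the tool pointing down it reaches from about 0.425 to 0.95 m from the base axis. Payload 16.7 kg.
Tool frame: the origin (TCP) lies at the very end of the fingers, on their centre line; the grasp point (between the pads) lies 19 mm behind it; z points along the fingers, y is the line along which they close (so a half turn about z gives the same grasp; the last joint's range is limited). The gripper opens to 94 mm and grips with 3 to 60 N. Pads are 16 mm wide; open, the fingers measure 119 mm over their backs; the gripper's body (75 mm by 177 mm) begins 78 mm behind the grasp point.
Start: joints at [0.956, 0.426, 0.074, 1.606, -0.034, 1.111, -0.067], TCP at [0.303, -0.603, 0.205] pointing down, gripper open.
Joint ranges: [-2.85, 2.85], [-0.5, 2.14], [-1.23, 1.37], [0.21, 2.46], [-1.02, 4.16], [0.16, 2.05], [-2.73, 2.73]. Speed limits (rad/s): [1.89, 1.89, 2.39, 2.39, 3.01, 3.01, 3.01].

### API

Orientations are given as a rotation vector (axis times angle).
In Python, from plant import arm gives the robot as it stands.
- The arm moves only by the shell command python3 -m inch 'ROWS' [FORCE]. ROWS is JSON, a list of rows, each an object with "delta_pos": the shift along the world's x, y, z in mm, a list of three; "turn": the turn, a rotation vector about the world's x, y, z in rad, a list of three; "grip": the finger opening in mm, from 0 to 94. In form: [{"delta_pos": [dx, dy, dz], "turn": [wx, wy, wz], "grip": grip}, ...]. A call has 1 to 8 rows; each row is the pose to reach, as a shift and turn from the pose commanded when the call began; what a row does not reach only later rows make up. A row lasts 1/12 s, in which the tool goes at most 41.7 mm and 7.16 degrees, less where a joint would pass 70% of its speed; a pose out of reach is approached as far as the arm can. A call with a gripper value outside its range is refused whole. The fingers move at their own pace and stop on an object; FORCE is the grip in N (left out, the last holds). Time passes only in rows, so rows that repeat a pose let the fingers close. It gives the time, the measured TCP pose, the force, the opening and the grip force at its end, in the units of the state.
- arm.observe(): the state, without advancing time (a new reading comes with each control period).
- arm.get_image(name): name is "side" or "top"; returns a dict with "pixels" (384x512x3 uint8, red, green, blue), "mtx" (3x3 intrinsics, pixels), "dist_coeffs" ([k1, k2, p1, p2, k3] as OpenCV has them; the pictures are not rectified), "extrinsics" (4x4, takes a point from camera to world coordinates). Camera axes: x right, y up, looking along -z (the intrinsics and any distortion apply to the point x, -y, -z); pixel columns grow to the right and rows downward; lengths in m; the calibration is good to about 2 mm. A picture is of the moment at which its call begins. There is no depth.
- arm.close_job(): hands the job in; it is judged then, once.
The state is a dict: "time": time; "joint_pos": joint angles; "joint_vel": joint speeds; "effort": joint torques, N m; "eef_pos": TCP position; "tcp_rot": TCP orientation; "force": force on the tool from outside, world axes, zero at the start; "ft_torque": the same for the moment, N m; "grip_width": opening from 0.0 (shut) to 1.0 (fully open); "grip_force": force on a finger pad.
Only numpy, scipy, OpenCV 4.12 (cv2) and the standard library are available. Lean on these libraries where they do the work, as an engineer would, in place of code of your own. Each camera call takes 0.05 s, during which the arm holds its last target. There are 200 camera calls.

### The job

The control knob has come off the ultraviolet viewing box. Pick it up, turn it so that the flat in its bore matches the flat of the D-shaped shaft, push it fully home on the shaft, then press knob and shaft right down against the spring, as one does to keep the lamp lit, and finish like that: still gripping the knob and holding it down. The dial under it must stay at its setting, and the gem jar, the loose stone and the loupe must stay where they are.

Things in the scene. Friction and masses are not known exactly. Their poses are not given: they have to be found in the camera images.
- knob: grey plastic knob, 60 g, upright on the table. Round base 41 mm across, 25 mm high; on it a bar grip 14 mm wide (y), 36 long (x), 20 high, top at 45 mm. A pointer nose on the base's top edge reaches 32 mm from the axis, along +x. The D bore in the underside: 20 mm deep, 15.6 mm across, flat 3.8 mm from the axis on the +x side, under the nose. Origin: on the axis at the underside; z up
- uv_box: the viewing box, fixed: grey case 130 (x) by 240 (y) by 40 mm high. The hood on its -y half, open to -x, is 104 mm high, its wall 76 mm from the shaft's axis. Dial and shaft stand on the flat deck of the +y half, the axis 60 mm to +y of the origin. Origin: centre of the underside
- shaft_end (a point): centre of the top end of the upright steel D-shaft, 70 mm above the table unpressed. Diameter 14 mm, flat 3 mm from the axis on the +x side, 1.5 mm chamfer at the end. The D part is 18 mm long; a collar 23 mm across below it stops the knob, whose underside is then 18 mm below this point. x points out of the flat, z up. Moves down with the shaft
- uv_shaft (a joint): how far the shaft is pressed down, in m: 0 up, 0.006 at the stop. The spring pushes up with 4 N at the start of the travel and 10 N at the stop
- dial_index (a point): outer end of the tab on the rim of the aluminium dial, 42 mm from the shaft's axis, 43 mm above the table. The dial (60 mm across, 3 mm thick, lying on the deck) turns together with the shaft, stiffly (0.1 N m); the tab points the way the shaft's flat faces (+x of shaft_end)
- jar: small round black gem jar, 33 mm across, 22 mm high, loose on the table; to be left alone. Origin: centre of the underside
- stone: loose polished pink palm stone, 46 x 33 x 21 mm; to be left alone. Origin: centre of the underside
- folding_loupe: small folded steel loupe, 25 x 45 x 14 mm, loose on the table; to be left alone. Origin: centre of the underside
Things that resemble listed ones, but are neither listed nor needed, are in the scene too. Several things have the shape of the knob; the one meant has the colours described above.

How it is judged:
By the outcome, as a careful person would: the job done as asked, in the order asked, and still so for the second after the job is handed in, while the arm keeps its last pose, push and grip.
It also fails if it takes over 45 s, if anything falls off the work surface, if the arm or the gripper's body presses on something with over 40 N, if the wrist force passes 120 N, or if a joint passes its speed limit or range.

## Working session

There is one attempt and no reset: what is moved stays moved. The work goes in short steps, Python scripts to look and compute and a shell command to move; the robot and the scene stay as the last step left them, time stands still between calls to the robot, and variables do not carry over. Pictures are saved under pics/ and viewed, at most 10 in all, crops included, and the job is handed in when it is done.

```bash
mkdir -p pics; cat > h.py <<'E'
import numpy as np, cv2
from plant import arm
def shot(n,f):
    d=arm.get_image(n); cv2.imwrite(f'pics/{f}.png',cv2.cvtColor(d['pixels'],cv2.COLOR_RGB2BGR)); np.savez(f'pics/{f}.npz',**d); return d
def ray(d,uv):
    p=cv2.undistortPoints(np.array([[uv]],float),d['mtx'],d['dist_coeffs'])[0,0]
    E=d['extrinsics']; return E[:3,3],E[:3,:3]@np.array([p[0],-p[1],-1.])
def onz(d,uv,z):
    o,r=ray(d,uv); return o+r*(z-o[2])/r[2]
def proj(d,P):
    E=d['extrinsics']; c=E[:3,:3].T@(np.array(P,float)-E[:3,3]); c=c*[1,-1,-1]
    return cv2.projectPoints(c.reshape(1,1,3),np.zeros(3),np.zeros(3),d['mtx'],d['dist_coeffs'])[0][0,0]
E
python3 - <<'E'
from h import *
a=shot('top','t0'); b=shot('side','s0')
for d in(a,b): print(d['extrinsics'].round(3),d['mtx'].round(0))
print(arm.observe())
E
```

```text
[[-0.091  0.962 -0.258  0.235]
 [-0.996 -0.086  0.03   0.167]
 [ 0.006  0.26   0.966  0.99 ]
 [ 0.     0.     0.     1.   ]] [[418.   0. 249.]
 [  0. 418. 193.]
 [  0.   0.   1.]]
[[-0.857  0.344 -0.383  0.069]
 [-0.515 -0.599  0.614  0.797]
 [-0.018  0.723  0.69   0.768]
 [ 0.     0.     0.     1.   ]] [[447.   0. 247.]
 [  0. 447. 198.]
 [  0.   0.   1.]]
{'time': 0.1, 'joint_pos': array([ 0.95549042,  0.42666539,  0.07388467,  1.60652444, -0.03412115,
        1.11080733, -0.0670879 ]), 'joint_vel': array([ 0.00034072, -0.00133778,  0.00182759, -0.00188889, -0.00169851,
       -0.00044769,  0.00019395]), 'effort': array([ 9.46827466e-03, -9.37449646e+01,  3.67713735e+00, -4.55040836e+01,
       -4.85978939e-02,  1.67976186e-02,  5.96561699e-05]), 'eef_pos': array([ 0.30296004, -0.60275529,  0.20485749]), 'tcp_rot': array([-3.05572747e+00, -7.24749332e-01,  5.26693557e-04]), 'force': array([ 0.23211554,  0.14110899, -0.22369483]), 'ft_torque': array([-0.02466502,  0.05593172, -0.03648888]), 'grip_force': 0.0, 'grip_width': 1.0018599987117849}
```

View pics/t0.png

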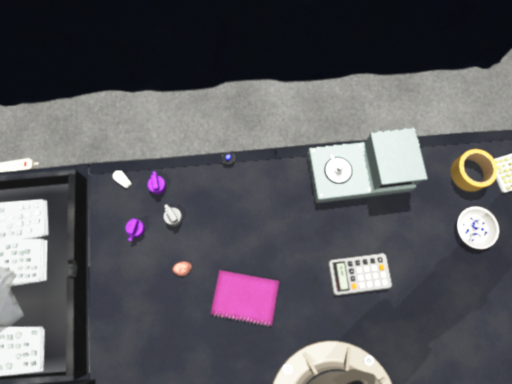

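View pics/s0.png

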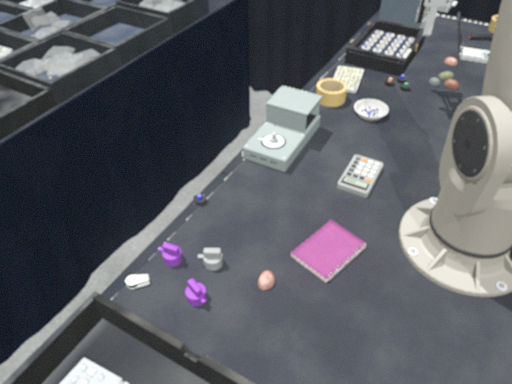

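The grey knob is at top (172,215) / side (211,258). Its look-alikes are the purple knobs at top (156,184) and (134,230), side (171,254) and (196,293). The description says grey, so I choose (172,215). The box dial is at top (338,170) / side (272,142), the stone at top (182,269), the dark jar at (228,158) and the loupe at (121,179). Next is a close crop to check.

```bash
python3 - <<'E'
import cv2,numpy as np
t=cv2.imread('pics/t0.png');s=cv2.imread('pics/s0.png')
c=lambda i,x,y:cv2.resize(i[y:y+50,x:x+66],(396,300),interpolation=cv2.INTER_CUBIC)
cv2.imwrite('pics/c0.png',np.vstack([np.hstack([c(t,140,190),c(t,305,145)]),np.hstack([c(s,180,233),c(s,240,117)])]))
E
```

```text
(no output)
```

View pics/c0.png

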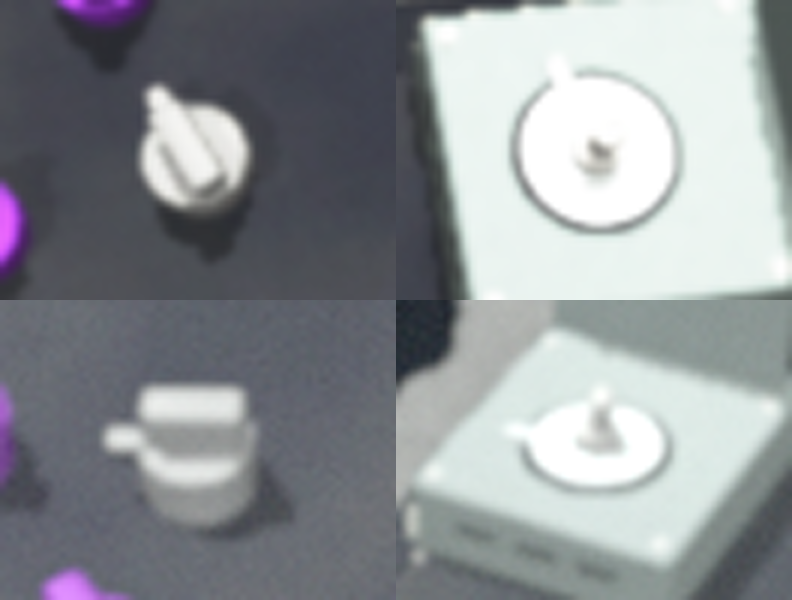

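The crop confirms it: light grey knob, nose up-left at top (165,205), base centre (172.5,216). The dial centre is at top (338.5,170) with the tab tip at (332,154); in the side view the dial is at (273.7,141.7) and the tab at (258,139).

```bash
cat >> h.py <<'E'
def tri(d1,u1,d2,u2):
    (o1,r1),(o2,r2)=ray(d1,u1),ray(d2,u2)
    s=np.linalg.lstsq(np.c_[r1,-r2],o2-o1,rcond=None)[0]; p,q=o1+s[0]*r1,o2+s[1]*r2
    return (p+q)/2,np.linalg.norm(p-q)
E
python3 - <<'E'
from h import *
a=dict(np.load('pics/t0.npz'));b=dict(np.load('pics/s0.npz'))
for n,d,(x,y) in(('t',a,(338,170)),('s',b,(273,142))):
    g=d['pixels'].min(2); w=g[y-25:y+25,x-30:x+30]
    print(n,np.unique(w[w>200],return_counts=True)[1][-5:],g[y-14:y+15:2,x-18:x+19:2])
# knob masks
for n,d,(x,y) in(('t',a,(172,215)),('s',b,(211,258))):
    p=d['pixels'].astype(int);g=p.min(2);m=((g>115)&(p.max(2)-g<40)).astype(np.uint8)
    _,l,st,ce=cv2.connectedComponentsWithStats(m);k=l[y,x];print(n,st[k],ce[k])
P=lambda s,*k:print(s,*[np.round(v,4) for v in k])
P('knob base top@25',onz(a,(172.5,216.2),.025)); P('nose',*tri(a,(165.3,205.3),b,(198.5,256)))
P('dial',*tri(a,(338.5,170),b,(273.7,141.7)),onz(a,(338.5,170),.043),onz(b,(273.7,141.7),.043))
P('tab',*tri(a,(331.8,154.7),b,(258.7,139)),onz(a,(331.8,154.7),.043),onz(b,(258.7,139),.043))
P('bar ends top',*[onz(a,u,.045) for u in((170,208.5),(175,221))])
P('bar ends side',*[onz(b,u,.045) for u in((203.7,250.3),(220.5,250.3))])
E
```

```text
t [ 12  12  17  41 317] [[236 238 239 237 236 248 255 233 210 206 222 232 237 237 237 237 237 236
  236]
 [236 237 238 237 234 212 255 251 251 251 242 212 206 232 237 237 237 237
  236]
 [237 237 237 234 188 246 255 255 255 255 255 255 252 200 224 236 237 237
  237]
 [237 237 234 185 242 255 255 255 255 255 255 255 255 255 207 229 236 236
  236]
 [236 237 220 185 255 255 255 255 255 255 255 255 255 255 253 191 234 236
  236]
 [236 237 194 242 255 255 255 255 255 254 254 254 255 255 255 226 224 237
  237]
 [236 235 167 251 255 255 255 253 247 203 248 244 255 255 255 251 200 238
  238]
 [236 234 162 250 255 255 255 248 242 145 167 250 255 255 255 253 192 237
  237]
 [236 234 169 239 255 255 255 246 206 190 195 249 255 255 255 253 191 237
  237]
 [236 236 207 185 255 255 255 255 236 206 222 254 255 255 255 241 197 236
  236]
 [235 235 230 141 243 255 255 255 252 246 253 255 255 255 254 175 228 237
  237]
 [235 235 235 211 151 250 255 255 255 255 255 255 255 255 205 192 235 237
  237]
 [235 235 235 234 211 147 228 254 255 255 255 255 251 187 183 233 235 235
  236]
 [234 235 236 234 234 2
[... 1155 characters left out ...]
16 218 219 217 217 218 216 218 217 219 218 217 220 219
  195]
 [137 141 146 158 182 198 208 216 220 217 218 217 218 216 217 218 218 203
  158]
 [115 134 138 136 140 147 159 180 198 207 214 219 218 217 230 224 210 170
  129]]
t [163 204  19  21 280] [171.30714286 214.46071429]
s [197 247  26  24 455] [211.19120879 257.3956044 ]
knob base top@25 [0.4521 0.3232 0.025 ]
nose [0.4802 0.3395 0.0216] 0.0014
dial [ 0.5267 -0.0808  0.0352] 0.002 [ 0.5253 -0.0786  0.043 ] [ 0.5208 -0.0715  0.043 ]
tab [ 0.5669 -0.0698  0.0365] 0.0009 [ 0.5651 -0.0681  0.043 ] [ 0.5621 -0.0622  0.043 ]
bar ends top [0.4663 0.325  0.045 ] [0.4359 0.3148 0.045 ]
bar ends side [0.466  0.3358 0.045 ] [0.4356 0.3181 0.045 ]
```

```bash
python3 -m inch '[{"delta_pos":[30,30,0],"turn":[0,0,0],"grip":94},{"delta_pos":[60,60,0],"turn":[0,0,0],"grip":94},{"delta_pos":[90,90,0],"turn":[0,0,0],"grip":94},{"delta_pos":[120,120,0],"turn":[0,0,0],"grip":94},{"delta_pos":[150,150,0],"turn":[0,0,0],"grip":94},{"delta_pos":[175,180,0],"turn":[0,0,0],"grip":94},{"delta_pos":[200,212,0],"turn":[0,0,0],"grip":94},{"delta_pos":[220,245,0],"turn":[0,0,0],"grip":94}]'
python3 -m inch '[{"delta_pos":[15,37,0],"turn":[0,0,0],"grip":94},{"delta_pos":[30,75,0],"turn":[0,0,0],"grip":94},{"delta_pos":[40,115,0],"turn":[0,0,0],"grip":94},{"delta_pos":[45,155,0],"turn":[0,0,0],"grip":94},{"delta_pos":[50,195,0],"turn":[0,0,0],"grip":94},{"delta_pos":[50,235,0],"turn":[0,0,0],"grip":94},{"delta_pos":[50,275,0],"turn":[0,0,0],"grip":94},{"delta_pos":[50,315,0],"turn":[0,0,0],"grip":94}]'
python3 - <<'E'
from h import *
a=dict(np.load('pics/t0.npz'));b=dict(np.load('pics/s0.npz'))
# dial: bright mask, opened to drop the tab, hull filled, ellipse
for n,d,(x,y) in(('t',a,(338,170)),('s',b,(273,142))):
    g=d['pixels'].min(2)[y-25:y+25,x-30:x+30]; G=cv2.resize(g,None,fx=4,fy=4,interpolation=cv2.INTER_CUBIC)
    m=(G>246).astype(np.uint8); c=max(cv2.findContours(m,cv2.RETR_EXTERNAL,cv2.CHAIN_APPROX_NONE)[0],key=cv2.contourArea)
    f=cv2.drawContours(np.zeros_like(m),[c],-1,1,-1); f=cv2.morphologyEx(f,cv2.MORPH_OPEN,cv2.getStructuringElement(2,(29,29)))
    c=max(cv2.findContours(f,cv2.RETR_EXTERNAL,cv2.CHAIN_APPROX_NONE)[0],key=cv2.contourArea)
    U=(c[:,0]+.5)/4-.5+[x-30,y-25]
    W=np.array([onz(d,u,.043)[:2] for u in U]); (e,ax,an)=cv2.fitEllipse((W*1e4).astype(np.float32))
    print(n,np.round(np.array(e)/1e4,4),np.round(np.array(ax)/10,1), 'px',proj(d,[e[0]/1e4,e[1]/1e4,.043]).round(2))
E
```

```text
time: 0.77
eef_pos: [0.5247, -0.3559, 0.2051]
tcp_rot: [-3.056, -0.726, -0.0]
force: [0.8, 0.3, -0.3]
grip_width: 1.0
grip_force: 0.0
time: 1.43
eef_pos: [0.5726, -0.0412, 0.2053]
tcp_rot: [-3.057, -0.725, 0.001]
force: [0.6, -0.4, 0.2]
grip_width: 1.001
grip_force: 0.0
t [ 0.5267 -0.0776] [58.1 58.7] px [338.03 169.46]Traceback (most recent call last):
  File "<stdin>", line 8, in <module>
ValueError: max() iterable argument is empty
```

```bash
python3 -m inch '[{"delta_pos":[-5,38,0],"turn":[0,0,0],"grip":94},{"delta_pos":[-12,76,0],"turn":[0,0,0],"grip":94},{"delta_pos":[-20,114,0],"turn":[0,0,0],"grip":94},{"delta_pos":[-32,152,0],"turn":[0,0,0],"grip":94},{"delta_pos":[-45,190,0],"turn":[0,0,0],"grip":94},{"delta_pos":[-60,226,0],"turn":[0,0,0],"grip":94},{"delta_pos":[-75,262,0],"turn":[0,0,0],"grip":94},{"delta_pos":[-90,298,0],"turn":[0,0,0],"grip":94}]' 
python3 -m inch '[{"delta_pos":[-15,34,-15],"turn":[0,0,0],"grip":80},{"delta_pos":[-30,68,-40],"turn":[0,0,0],"grip":60},{"delta_pos":[-30,68,-75],"turn":[0,0,0],"grip":60},{"delta_pos":[-30,68,-110],"turn":[0,0,0],"grip":60},{"delta_pos":[-30,68,-115],"turn":[0,0,0],"grip":60},{"delta_pos":[-30,68,-115],"turn":[0,0,0],"grip":60}]'
python3 - <<'E'
from h import *
t=shot('top','t1')['pixels'];s=shot('side','s1')['pixels']
print(arm.observe()['joint_pos'].round(2))
c=lambda i,x,y:cv2.resize(i[y:y+75,x:x+100],(400,300),interpolation=cv2.INTER_CUBIC)[:,:,::-1]
cv2.imwrite('pics/c1.png',np.hstack([c(t,120,180),c(s,160,210)]))
E
```

```text
time: 2.1
eef_pos: [0.482, 0.2564, 0.2054]
tcp_rot: [3.057, 0.725, -0.0]
force: [1.6, 0.3, 0.4]
grip_width: 0.999
grip_force: 0.0
time: 2.6
eef_pos: [0.452, 0.3219, 0.0888]
tcp_rot: [3.055, 0.725, -0.006]
force: [-0.9, 0.2, 1.0]
grip_width: 0.648
grip_force: 0.0
[-0.43  0.39 -0.37  1.96  0.19  0.83 -2.01]
```

View pics/c1.png

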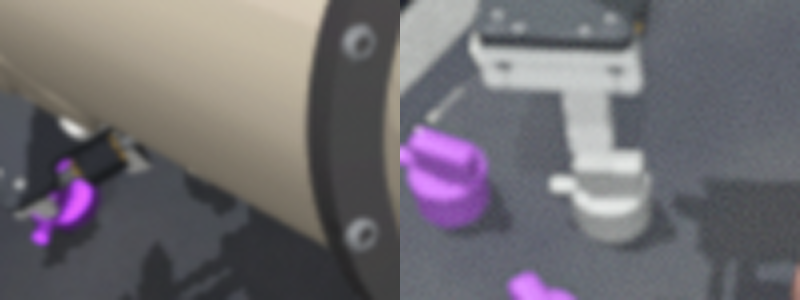

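The side view shows the grey knob at crop (610,190) directly below the fingers. The finger column is at x≈590, so it is about 15 crop px left of the bar centre. The top view is blocked by the arm.

```bash
python3 - <<'E'
from h import *
b=dict(np.load('pics/s1.npz'))
e=np.array([.452,.3219,.0888]); y=np.array([-.449,.893,0])
for s in(-1,0,1): print(s,proj(b,e+s*.035*y).round(1))
for P in([.452,.323,.045],[.452,.326,.045],[.452,.323,0]): print(P,proj(b,P).round(1))
g=b['pixels'].min(2); print(g[228:262:2,196:226:2])
E
```

```text
-1 [213.6 222. ]
0 [211.4 234.6]
1 [209.1 247.8]
[0.452, 0.323, 0.045] [212.7 248.8]
[0.452, 0.326, 0.045] [211.9 249.8]
[0.452, 0.323, 0] [214.1 262.2]
[[198 196 198 199 197 195 196 192 169 149 184 195 137  90  92]
 [199 200 199 200 197 199 200 199 198 187 200 200 149  97  96]
 [150 155 171 189 191 192 192 188 174 162 179 176 120  90  96]
 [ 92  88 135 184 184 184 185 179 126  95 101  97  90  94  95]
 [100  92 129 186 183 182 185 182 127  87  90  90  85  93  91]
 [ 98  91 111 175 183 185 183 180 133  91  85  88  86  94  96]
 [ 96  94 102 171 186 187 186 184 143  90  86  87  91  93  94]
 [ 97  95  93 182 198 195 197 196 166  95  85  87  88  99  94]
 [ 94  93  92 169 199 201 199 200 174  96  88  87  92  94  95]
 [ 97  96  92 153 197 199 199 198 169 104  95  93  93  95  95]
 [ 97  88  89 118 192 208 207 207 199 192 189 189 146  97  97]
 [ 92  94  93 113 202 218 216 214 214 221 222 221 162  99 101]
 [ 94 100  93 111 177 191 193 193 194 208 212 208 157 108 100]
 [102 173 190 180 149 146 141 144 144 152 154 155 143 135 100]
 [111 208 225 218 175 144 147 145 145 147 148 146 145 130  99]
 [101 127 138 154 205 193 158 154 159 159 161 159 153 120 103]
 [105 105  94 114 201 223 215 214 214 214 213 205 154 106  88]]
```

```bash
python3 -m inch '[{"delta_pos":[-1,-1,-20],"turn":[0,0,0],"grip":50},{"delta_pos":[-1,-1,-40],"turn":[0,0,0],"grip":50},{"delta_pos":[-1,-1,-55],"turn":[0,0,0],"grip":45},{"delta_pos":[-1,-1,-62],"turn":[0,0,0],"grip":45},{"delta_pos":[-1,-1,-62],"turn":[0,0,0],"grip":40}]' 30
python3 -m inch '[{"delta_pos":[0,0,0],"turn":[0,0,0],"grip":30},{"delta_pos":[0,0,0],"turn":[0,0,0],"grip":25},{"delta_pos":[0,0,0],"turn":[0,0,0],"grip":20},{"delta_pos":[0,0,0],"turn":[0,0,0],"grip":16},{"delta_pos":[0,0,0],"turn":[0,0,0],"grip":8},{"delta_pos":[0,0,0],"turn":[0,0,0],"grip":8},{"delta_pos":[0,0,0],"turn":[0,0,0],"grip":8},{"delta_pos":[0,0,0],"turn":[0,0,0],"grip":8}]' 30
```

```text
time: 3.12
eef_pos: [0.4527, 0.3218, 0.0289]
tcp_rot: [-3.057, -0.724, -0.001]
force: [-0.2, -0.9, 0.4]
grip_width: 0.444
grip_force: 0.0
time: 3.78
eef_pos: [0.4525, 0.3222, 0.0291]
tcp_rot: [-3.057, -0.725, -0.001]
force: [-1.0, -1.0, 8.1]
grip_width: 0.147
grip_force: 30.0
```

```bash
python3 -m inch '[{"delta_pos":[0,0,10],"turn":[0,0,0],"grip":8},{"delta_pos":[0,0,40],"turn":[0,0,0],"grip":8},{"delta_pos":[0,0,75],"turn":[0,0,0],"grip":8},{"delta_pos":[0,0,110],"turn":[0,0,0],"grip":8},{"delta_pos":[0,0,122],"turn":[0,0,0],"grip":8},{"delta_pos":[0,0,122],"turn":[0,0,0],"grip":8}]' 50
python3 - <<'E'
from h import *
t=shot('top','t2')['pixels'];s=shot('side','s2')['pixels']
o=arm.observe();print(o['eef_pos'],o['grip_width'])
b=dict(np.load('pics/s2.npz'));print(proj(b,o['eef_pos']))
c=lambda i,x,y:cv2.resize(i[y:y+75,x:x+100],(400,300),interpolation=cv2.INTER_CUBIC)[:,:,::-1]
cv2.imwrite('pics/c2.png',np.hstack([c(t,120,180),c(s,160,170)]))
E
```

```text
time: 4.28
eef_pos: [0.4535, 0.3231, 0.1545]
tcp_rot: [-3.055, -0.724, -0.008]
force: [0.2, -0.2, -1.2]
grip_width: 0.142
grip_force: 50.0
[0.4521406  0.32176102 0.15070659] 0.1408977692932792
[209.07318981 213.15014886]
```

View pics/c2.png

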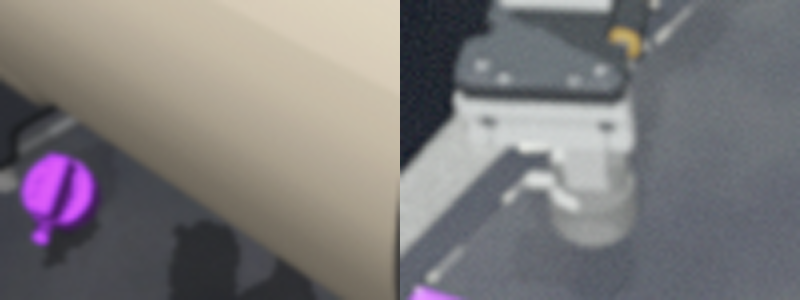

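The side view shows the knob held level in the fingers, base centre at crop (592,215), nose at (530,180). The top view is still blocked by the arm. I'll measure the offset between finger and base from pixel rows.

```bash
python3 - <<'E'
from h import *
b=dict(np.load('pics/s2.npz')); a=dict(np.load('pics/s0.npz'));c=dict(np.load('pics/s1.npz'))
g=b['pixels'].min(2)
np.set_printoptions(linewidth=220)
print(np.r_[190:228]);
for r in range(204,234,2): print(r,g[r,190:228])
e=np.array([.4521,.3218,.1507]); y=np.array([-.449,.893,0])
for dz in(0.02,0,-.015,-.028): print(dz,[proj(b,e+[0,0,dz]+s*y).round(1) for s in(0,.007,.015)])
E
```

```text
[190 191 192 193 194 195 196 197 198 199 200 201 202 203 204 205 206 207 208 209 210 211 212 213 214 215 216 217 218 219 220 221 222 223 224 225 226 227]
204 [207 206 204 207 206 206 207 206 203 205 205 206 206 205 205 205 206 205 208 206 201 192 195 204 205 207 202 190 152 113 101 102 107 109 107 111 110 113]
206 [215 222 222 219 216 214 210 205 205 208 208 204 202 203 204 203 205 204 204 202 201 193 193 200 203 202 198 176 139 104  99  98 100 106 110 110 112 114]
208 [130 142 136 132 132 129 132 157 199 217 212 200 192 191 190 193 192 191 194 193 189 177 165 167 167 163 147 126 106 100 101 103 105 106 111 111 109 111]
210 [ 93  89  88  87  92  96 104 136 172 186 191 194 191 191 192 189 190 189 190 191 188 172 161 159 156 147 126 111  95  98 100  99 106 108 111 108 108 106]
212 [ 91 108 127 140 138 135 132 135 137 142 159 178 189 189 191 191 190 190 193 191 185 169 152 146 142 138 126 116 108  97 102 101 102 106 106 110 104 108]
214 [132 176 203 212 213 212 209 199 175 147 147 167 186 189 190 193 193 191 191 191 187 172 155 145 140 135 137 141 123 107 103 103 104 106 107 103 104 106
[... 1024 characters left out ...]
54 152 154 151 154 153 148 141 131 117 105  96  95  99  97  94 100  99  96 100 101]
230 [102 103 102 102 106 103  98 102  99 102 102 107 116 126 135 145 147 148 147 146 145 138 134 125 108  97  91  90  96  99  96  98  99  97  97  99  96 100]
232 [ 99 101  97 102 103 104 104  99  98  99  98  97  99  94  99 100  99 105 104 101  98  91  88  92  90  89  87  89  96  98  99  97  98 101  99  95  95  96]
0.02 [array([208.3, 205.8]), array([207.8, 208.4]), array([207.2, 211.4])]
0 [array([209.1, 213.2]), array([208.6, 215.8]), array([208. , 218.8])]
-0.015 [array([209.7, 218.5]), array([209.2, 221.1]), array([208.6, 224.1])]
-0.028 [array([210.2, 223.1]), array([209.7, 225.7]), array([209.1, 228.7])]
```

```bash
python3 - <<'E'
from h import *
a=dict(np.load('pics/t0.npz'));b=dict(np.load('pics/s0.npz'))
k=np.array([.4521,.3218,.1507-.028]); n=np.array([-.628,.778,0])*.0205
print('knob bottom front pred',proj(b,k+n),'side top edge axis',proj(b,k+[0,0,.025]))
nt=np.array([.893,.449,0])*.032;print('nose tip pred',proj(b,k+nt+[0,0,.022]), 'meas ~(190.2,214.5)')
for s in([0,0],[2.1,0],[2.1,1],[2.1,-1],[2.1,-2]):
    print(s,'dial',*[np.round(v,4) for v in tri(a,(338.03,169.46),b,np.add((273.4,142.2),s))],onz(b,np.add((273.4,142.2),s),.043).round(4),'knob',onz(b,np.add((212.1,250.3),s),.045).round(4))
E
```

```text
knob bottom front pred [210.99779068 230.69533088] side top edge axis [209.19768469 214.25518445]
nose tip pred [193.04828605 214.6519988 ] meas ~(190.2,214.5)
[0, 0] dial [ 0.5281 -0.0805  0.0334] 0.0032 [ 0.5204 -0.0692  0.043 ] knob [0.4508 0.3269 0.045 ]
[2.1, 0] dial [ 0.5247 -0.0807  0.0355] 0.0087 [ 0.5155 -0.072   0.043 ] knob [0.447  0.3247 0.045 ]
[2.1, 1] dial [ 0.5256 -0.0819  0.0311] 0.0095 [ 0.5133 -0.068   0.043 ] knob [0.4454 0.3269 0.045 ]
[2.1, -1] dial [ 0.5237 -0.0794  0.0399] 0.0079 [ 0.5176 -0.0759  0.043 ] knob [0.4485 0.3225 0.045 ]
[2.1, -2] dial [ 0.5228 -0.0782  0.0442] 0.0071 [ 0.5198 -0.0799  0.043 ] knob [0.45   0.3202 0.045 ]
```

```bash
python3 -m inch '[{"delta_pos":[10,-35,5],"turn":[0,0,-0.03],"grip":8},{"delta_pos":[20,-70,5],"turn":[0,0,-0.06],"grip":8},{"delta_pos":[30,-105,5],"turn":[0,0,-0.09],"grip":8},{"delta_pos":[40,-140,5],"turn":[0,0,-0.12],"grip":8},{"delta_pos":[47,-178,5],"turn":[0,0,-0.15],"grip":8},{"delta_pos":[53,-216,5],"turn":[0,0,-0.18],"grip":8},{"delta_pos":[58,-254,5],"turn":[0,0,-0.2],"grip":8},{"delta_pos":[62,-292,5],"turn":[0,0,-0.222],"grip":8}]'
python3 -m inch '[{"delta_pos":[4,-36,0],"turn":[0,0,0],"grip":8},{"delta_pos":[7,-72,0],"turn":[0,0,0],"grip":8},{"delta_pos":[8,-106,0],"turn":[0,0,0],"grip":8},{"delta_pos":[8,-106,-15],"turn":[0,0,0],"grip":8},{"delta_pos":[8,-106,-30],"turn":[0,0,0],"grip":8},{"delta_pos":[8,-106,-30],"turn":[0,0,0],"grip":8},{"delta_pos":[8,-106,-30],"turn":[0,0,0],"grip":8}]'
python3 - <<'E'
from h import *
t=shot('top','t3')['pixels'];s=shot('side','s3')['pixels']
o=arm.observe();print(o['eef_pos'],o['tcp_rot'],o['force'],o['joint_pos'].round(2))
c=lambda i,x,y:cv2.resize(i[y:y+75,x:x+100],(400,300),interpolation=cv2.INTER_CUBIC)[:,:,::-1]
cv2.imwrite('pics/c3.png',np.hstack([c(t,290,130),c(s,225,90)]))
E
```

```text
time: 5.05
eef_pos: [0.5132, 0.0279, 0.154]
tcp_rot: [-3.118, -0.381, 0.004]
force: [0.3, -0.4, -1.0]
grip_width: 0.146
grip_force: 50.0
time: 5.63
eef_pos: [0.5209, -0.0758, 0.124]
tcp_rot: [-3.117, -0.382, 0.005]
force: [-0.0, 1.4, 0.5]
grip_width: 0.147
grip_force: 50.0
[ 0.52207088 -0.07562461  0.12549242] [-3.11792147e+00 -3.83105677e-01  9.24469628e-04] [ 0.5165621  -0.06934277  0.36115105] [ 0.15  0.29 -0.15  2.    0.05  0.86 -1.36]
```

View pics/c3.png

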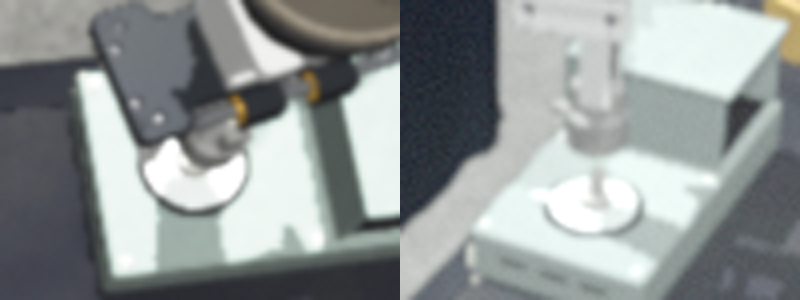

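Both views show the knob held just above the shaft. In the side view the knob base spans crop x≈566–627 with the shaft at ≈597 below it; in the top view the base's lower edge is at crop (218,160) and the dial centre at (192,158). I'll take the edges numerically.

```bash
python3 - <<'E'
from h import *
np.set_printoptions(linewidth=250)
b=dict(np.load('pics/s3.npz'));a=dict(np.load('pics/t3.npz'))
g=b['pixels'].min(2);print('cols 262..289 side')
for r in range(112,154,2): print(r,g[r,262:290])
g=a['pixels'].min(2);print('cols 325..356 top')
for r in range(150,186,2): print(r,g[r,325:357])
k=np.array([.5221,-.0756,.1255-.029])
for n,d in(('s',b),('t',a)):
    for z in(0,.025):
        C=np.array([proj(d,k+[.0205*np.cos(t),.0205*np.sin(t),z]) for t in np.linspace(0,6.28,60)])
        print(n,'knob ring z',z,'min',C.min(0).round(1),'max',C.max(0).round(1),'c',proj(d,k+[0,0,z]).round(1))
E
```

```text
cols 262..289 side
112 [191 190 188 181 161 158 174 189 197 198 199 199 200 205 208 200 190 190 179 163 154 154 155 157 154 156 155 153]
114 [189 194 195 196 179 155 155 174 192 200 199 199 198 210 216 200 180 167 159 151 153 154 152 157 157 156 155 154]
116 [187 194 205 215 211 190 167 166 176 183 187 190 193 201 209 195 170 162 156 154 154 155 155 154 156 153 153 153]
118 [190 183 180 184 189 201 206 201 186 170 159 162 163 164 170 174 169 168 165 166 161 158 152 155 156 155 154 154]
120 [193 194 194 183 167 174 194 207 209 199 179 168 166 170 177 183 181 177 167 158 156 159 153 156 152 158 154 153]
122 [188 188 194 202 181 155 149 156 158 162 159 157 161 164 169 168 164 157 153 148 150 153 156 154 155 154 155 157]
124 [192 204 222 228 204 163 147 141 145 148 148 150 156 161 164 162 159 157 150 149 151 153 157 152 154 155 157 155]
126 [216 221 225 220 208 182 155 143 150 152 157 156 160 164 165 162 159 160 163 166 170 167 163 161 159 157 153 158]
128 [224 222 223 222 222 216 205 195 186 178 174 170 178 177 180 188 200 212 222 224 224 219 206 200 196 192 180 172]
130 [221 223 223 22
[... 3406 characters left out ...]
8 239 240 240 240]
180 [238 237 232 205 133  87 108 155 196 222 229 234 237 237 236 235 232 229 223 211 195 176 160 188 225 236 238 238 238 238 238 239]
182 [238 237 236 225 178 148 127  99  83  86 100 129 152 151 145 134 114  97  86  98 143 197 229 237 239 239 239 238 238 238 238 239]
184 [238 237 237 231 207 172 160 158 153 146 140 138 137 135 135 135 136 139 146 169 210 235 239 239 239 240 240 240 240 239 239 239]
s knob ring z 0 min [266.6 119.9] max [282.3 128.8] c [274.5 124.3]
s knob ring z 0.025 min [266.8 111.8] max [282.6 120.6] c [274.7 116.2]
t knob ring z 0 min [333.4 155.5] max [351.4 172.7] c [342.4 164.1]
t knob ring z 0.025 min [335.6 151.6] max [354.1 169.2] c [344.9 160.4]
```

```bash
python3 - <<'E'
from h import *
a=dict(np.load('pics/t0.npz'));b=dict(np.load('pics/s0.npz'))
def ell(d,x,y,th):
    G=cv2.resize(d['pixels'].min(2)[y-25:y+25,x-30:x+30],None,fx=4,fy=4,interpolation=cv2.INTER_CUBIC)
    m=(G>th).astype(np.uint8); m=cv2.morphologyEx(m,cv2.MORPH_CLOSE,np.ones((13,13)));m=cv2.morphologyEx(m,cv2.MORPH_OPEN,cv2.getStructuringElement(2,(25,21)))
    c=max(cv2.findContours(m,cv2.RETR_EXTERNAL,cv2.CHAIN_APPROX_NONE)[0],key=cv2.contourArea)
    U=(cv2.convexHull(c)[:,0]+.5)/4-.5+[x-30,y-25]
    W=np.array([onz(d,u,.043)[:2] for u in U]); (e,ax,an)=cv2.fitEllipse((W*1e4).astype(np.float32)); e=np.array(e)/1e4
    return e,np.array(ax)/10,proj(d,[*e,.043]),U.min(0),U.max(0)
for th in(238,244): print('side',*[v.round(4) for v in ell(b,273,142,th)])
for th in(242,248): print('top',*[v.round(4) for v in ell(a,338,170,th)])
E
```

```text
side [ 0.5383 -0.0698] [29.7864 52.6655] [267.7012 140.1172] [261.875 134.375] [271.625 146.125]
side [ 0.5389 -0.0693] [27.6953 47.8328] [267.4226 140.1483] [262.125 134.875] [270.875 145.625]
top [ 0.5271 -0.0775] [58.8712 60.8557] [337.9396 169.3143] [325.875 157.625] [350.125 181.375]
top [ 0.527  -0.0773] [58.3052 59.9577] [337.8829 169.3514] [326.125 157.875] [349.875 181.125]
```

Corrected estimates agree: side gives (0.522,-0.0755), top gives (0.522,-0.079), and the TCP is at (0.522,-0.0756). I'll shift 1 mm and lower until contact.

```bash
python3 -m inch '[{"delta_pos":[0,-1,-10],"turn":[0,0,0],"grip":8},{"delta_pos":[0,-1,-18],"turn":[0,0,0],"grip":8},{"delta_pos":[0,-1,-22],"turn":[0,0,0],"grip":8},{"delta_pos":[0,-1,-22],"turn":[0,0,0],"grip":8}]'
python3 -m inch '[{"delta_pos":[0,0,-2],"turn":[0,0,0],"grip":8},{"delta_pos":[0,0,-4],"turn":[0,0,0],"grip":8},{"delta_pos":[0,0,-5],"turn":[0,0,0],"grip":8},{"delta_pos":[0,0,-5],"turn":[0,0,0],"grip":8}]'; python3 -c "
from plant import arm;o=arm.observe();print(o['eef_pos'],o['force'],o['ft_torque'])"
```

```text
time: 6.07
eef_pos: [0.5214, -0.0769, 0.1023]
tcp_rot: [-3.118, -0.382, 0.003]
force: [0.3, -0.0, -0.3]
grip_width: 0.141
grip_force: 50.0
time: 6.4
eef_pos: [0.5222, -0.0771, 0.0984]
tcp_rot: [3.118, 0.382, 0.0]
force: [-0.0, 0.1, -0.7]
grip_width: 0.146
grip_force: 50.0
[ 0.52219812 -0.07710678  0.09843191] [-0.00558678  0.12563776 -0.67343091] [-0.09557943 -0.11890628  0.00556571]
```

```bash
python3 -m inch '[{"delta_pos":[0,0,-1],"turn":[0,0,0],"grip":8},{"delta_pos":[0,0,-2],"turn":[0,0,0],"grip":8},{"delta_pos":[0,0,-3],"turn":[0,0,0],"grip":8},{"delta_pos":[0,0,-3],"turn":[0,0,0],"grip":8}]'; python3 -c "
from plant import arm;o=arm.observe();print(o['eef_pos'],o['force'],o['ft_torque'])"
```

```text
time: 6.73
eef_pos: [0.5226, -0.0773, 0.0957]
tcp_rot: [3.118, 0.382, 0.001]
force: [1.5, -3.0, 4.1]
grip_width: 0.144
grip_force: 50.0
[ 0.52256452 -0.07733453  0.09565372] [ 1.49421445 -2.99126216  4.10943416] [-0.69237442 -0.45822508 -0.0371351 ]
```

Contact, with a chamfer-like side force of (+1.5,-3) N. I'll follow it.

```bash
python3 -m inch '[{"delta_pos":[0.4,-0.8,0],"turn":[0,0,0],"grip":8},{"delta_pos":[0.8,-1.5,0],"turn":[0,0,0],"grip":8},{"delta_pos":[0.8,-1.5,0],"turn":[0,0,0],"grip":8}]'; python3 -c "
from plant import arm;o=arm.observe();print(o['eef_pos'],o['force'],o['ft_torque'])"
python3 -m inch '[{"delta_pos":[0,0,-1],"turn":[0,0,0],"grip":8},{"delta_pos":[0,0,-2],"turn":[0,0,0],"grip":8},{"delta_pos":[0,0,-2],"turn":[0,0,0],"grip":8}]'; python3 -c "
from plant import arm;o=arm.observe();print(o['eef_pos'],o['force'],o['ft_torque'])"
```

```text
time: 6.98
eef_pos: [0.523, -0.0784, 0.0954]
tcp_rot: [-3.118, -0.382, 0.0]
force: [2.1, 0.4, -0.4]
grip_width: 0.145
grip_force: 50.0
[ 0.52296149 -0.0784455   0.09538061] [ 2.07536231  0.41486804 -0.44365179] [ 0.02466265 -0.46311518  0.03926992]
time: 7.23
eef_pos: [0.523, -0.0784, 0.0932]
tcp_rot: [-3.118, -0.382, -0.0]
force: [2.6, -0.9, 0.2]
grip_width: 0.145
grip_force: 50.0
[ 0.52296818 -0.07841867  0.09324228] [ 2.63404193 -0.88253343  0.17584886] [ 0.11270228 -0.72531062 -0.00669525]
```

```bash
python3 -m inch '[{"delta_pos":[0.6,-0.2,-1],"turn":[0,0,0],"grip":8},{"delta_pos":[0.6,-0.2,-3],"turn":[0,0,0],"grip":8},{"delta_pos":[0.6,-0.2,-4],"turn":[0,0,0],"grip":8},{"delta_pos":[0.6,-0.2,-4],"turn":[0,0,0],"grip":8}]'; python3 -c "
from plant import arm;o=arm.observe();print(o['eef_pos'],o['force'],o['ft_torque'])"

```

```text
time: 7.57
eef_pos: [0.5233, -0.0788, 0.0891]
tcp_rot: [-3.118, -0.382, 0.001]
force: [1.1, 0.5, -1.2]
grip_width: 0.14
grip_force: 50.0
[ 0.52330052 -0.0787618   0.08910912] [ 1.14967772  0.54026983 -1.18782974] [ 0.09941891 -0.3176374  -0.03873351]
```

```bash
python3 -m inch '[{"delta_pos":[0.3,0,-2],"turn":[0,0,0],"grip":8},{"delta_pos":[0.3,0,-4],"turn":[0,0,0],"grip":8},{"delta_pos":[0.3,0,-6],"turn":[0,0,0],"grip":8},{"delta_pos":[0.3,0,-6],"turn":[0,0,0],"grip":8}]'; python3 -c "
from plant import arm;o=arm.observe();print(o['eef_pos'],o['force'],o['ft_torque'])"
python3 -m inch '[{"delta_pos":[0,0,-1],"turn":[0,0,0],"grip":8},{"delta_pos":[0,0,-2],"turn":[0,0,0],"grip":8},{"delta_pos":[0,0,-3],"turn":[0,0,0],"grip":8},{"delta_pos":[0,0,-3],"turn":[0,0,0],"grip":8}]'; python3 -c "
from plant import arm;o=arm.observe();print(o['eef_pos'],o['force'],o['ft_torque'])"

```

```text
time: 7.9
eef_pos: [0.5235, -0.0788, 0.0829]
tcp_rot: [-3.118, -0.382, 0.001]
force: [-0.4, 0.8, -1.0]
grip_width: 0.141
grip_force: 50.0
[ 0.52346259 -0.07875231  0.08291637] [-0.39777679  0.76013673 -1.00843456] [ 0.02924729 -0.05730054 -0.03034367]
time: 8.23
eef_pos: [0.5238, -0.0788, 0.0805]
tcp_rot: [-3.118, -0.382, -0.0]
force: [-1.5, -0.2, 3.3]
grip_width: 0.144
grip_force: 50.0
[ 0.5238467  -0.0787577   0.08045821] [-1.51626804 -0.19387921  3.27264829] [ 0.03453902  0.25034014 -0.06845649]
```

```bash
python3 -m inch '[{"delta_pos":[-0.4,0,-1.5],"turn":[0,0,0],"grip":8},{"delta_pos":[-0.4,0,-3],"turn":[0,0,0],"grip":8},{"delta_pos":[-0.4,0,-4.5],"turn":[0,0,0],"grip":8},{"delta_pos":[-0.4,0,-4.5],"turn":[0,0,0],"grip":8}]' 60; python3 -c "
from plant import arm;o=arm.observe();print(o['eef_pos'],o['force'],o['ft_torque'])"
python3 -m inch '[{"delta_pos":[0,0,-1],"turn":[0,0,0],"grip":8},{"delta_pos":[0,0,-2],"turn":[0,0,0],"grip":8},{"delta_pos":[0,0,-2],"turn":[0,0,0],"grip":8}]'; python3 -c "
from plant import arm;o=arm.observe();print(o['eef_pos'],o['force'],o['ft_torque'])"

```

```text
time: 8.57
eef_pos: [0.5238, -0.0788, 0.0761]
tcp_rot: [3.118, 0.382, 0.001]
force: [-1.3, -0.2, 7.5]
grip_width: 0.146
grip_force: 60.0
[ 0.52377724 -0.07879534  0.07608804] [-1.25629646 -0.15509438  7.50041832] [0.01362057 0.17966286 0.01262   ]
time: 8.82
eef_pos: [0.5241, -0.0788, 0.0749]
tcp_rot: [3.118, 0.382, 0.002]
force: [-4.4, 0.5, 18.9]
grip_width: 0.144
grip_force: 60.0
[ 0.52405046 -0.078791    0.07491589] [-4.3908655   0.46261244 18.90635069] [ 0.15307377  1.2136407  -0.01150669]
```

Past the 10 N spring at the stop. I'll ease the side load and check with a picture.

```bash
python3 -m inch '[{"delta_pos":[-0.4,0,-0.3],"turn":[0,0,0],"grip":8},{"delta_pos":[-0.5,0,-0.3],"turn":[0,0,0],"grip":8},{"delta_pos":[-0.5,0,-0.3],"turn":[0,0,0],"grip":8},{"delta_pos":[-0.5,0,-0.3],"turn":[0,0,0],"grip":8}]'
python3 - <<'E'
from h import *
t=shot('top','t4')['pixels'];s=shot('side','s4')['pixels']
o=arm.observe();print(o['eef_pos'],o['force'],o['ft_torque'])
c=lambda i,x,y:cv2.resize(i[y:y+75,x:x+100],(400,300),interpolation=cv2.INTER_CUBIC)[:,:,::-1]
s0=cv2.imread('pics/s0.png')[:,:,::-1];t0=cv2.imread('pics/t0.png')[:,:,::-1]
cv2.imwrite('pics/c4.png',np.vstack([np.hstack([c(t,290,130),c(s,225,90)]),np.hstack([c(t0,290,130),c(s0,225,90)])]))
E
```

```text
time: 9.15
eef_pos: [0.5239, -0.0788, 0.0749]
tcp_rot: [3.118, 0.382, 0.003]
force: [-3.7, 0.0, 21.2]
grip_width: 0.139
grip_force: 60.0
[ 0.52393436 -0.07878414  0.07485863] [-3.44280213  0.36452891 21.02719192] [ 0.13303679  0.91588509 -0.01119585]
```

View pics/c4.png

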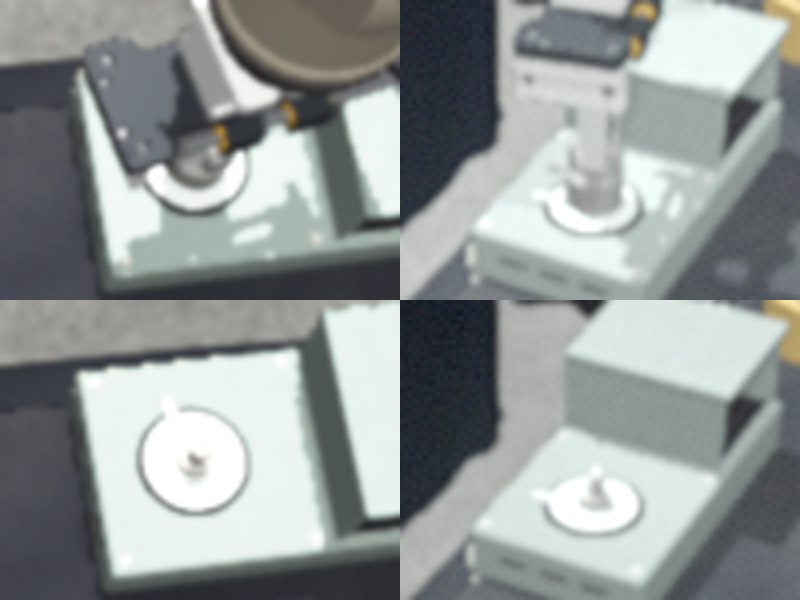

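The knob sits down over the dial in both views. The tab in the side view is at crop (537,193), against (537,194) before. The underside height computes to 46 mm, exactly the pressed stop, with 21 N held. Handing in.

```bash
python3 -c "
from plant import arm;print(arm.close_job())"
```

```text
the job is handed in; nothing more can be done
None
```

The job is handed in: the grey knob is fully home on the D-shaft, still gripped and held down at the stop with about 21 N; the dial tab showed no visible movement, and I never moved against the jar, stone or loupe, though I did not image them again at the end.

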